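# Lay a machined cover on the sloped inspection rails with the lifter

### The arm

A 6-joint arm with a two-finger parallel gripper is mounted at the origin on the work surface. World frame = base frame: x ahead of the robot, y to its left, z up, the work surface at z = 0. Lengths are in m, angles in rad, forces in N, time in s.
With the tool pointing down it reaches from about 0.425 to 0.95 m from the base axis. Payload 3.5 kg.
Tool frame: the origin (TCP) lies midway between the tips of the shut fingers; the grasp point (between the pads) lies 19 mm behind it; z points along the fingers, y is the line along which they close (so a half turn about z gives the same grasp; the last joint's range is limited). The gripper opens to 85 mm and grips with 20 to 120 N. Pads are 22 mm wide; open, the fingers measure 114 mm over their backs; the gripper's body (76 mm by 85 mm) begins 54 mm behind the grasp point. The pads swing forward as they close: fully open they stand 13 mm farther back than shut.
Start: joints at [1.134, 0.286, 1.577, -0, 1.279, -0.15], TCP at [0.191, 0.647, 0.231] pointing down, gripper open.
Joint ranges: [-2.77, 2.77], [-0.9, 2.22], [0.21, 2.48], [-1.53, 4.67], [0.24, 2.81], [-2.84, 2.84]. Speed limits (rad/s): [2.79, 2.79, 3.14, 3.14, 3.14, 3.14].

### API

Orientations are given as a unit quaternion [x, y, z, w].
In Python, from plant import ctrl gives the robot as it stands.
- The arm moves only by the tool move_arm, never from a script. Its argument "plan" is a list of rows, each an object of numbers: "x", "y", "z": the shift along the tool's x, y, z in m; "yaw": the turn about the tool's z in rad; "fingers": the closure, from 0 (fully open) to 1 (shut). In form: [{"x": .., "y": .., "z": .., "yaw": .., "fingers": ..}, ...]. A call has 1 to 5 rows; each row is the pose to reach, as a shift and turn from the pose commanded when the call began, along the tool's axes at that moment; what a row does not reach only later rows make up. A row lasts 1/10 s, in which the tool goes at most 50 mm and 8.59 degrees, less where a joint would pass 70% of its speed; a pose out of reach is approached as far as the arm can. A call with a gripper value outside its range is refused whole. The fingers move at their own pace and stop on an object; "force" is the grip in N (left out, the last holds). Time passes only in rows, so rows that repeat a pose let the fingers close. It gives the time, the measured TCP pose, the force, the opening and the grip force at its end, in the units of the state.
- ctrl.get_state(): the state, without advancing time (a new reading comes with each control period).
- ctrl.read_camera(name): name is "scene" or "side" or "wrist"; returns the picture (420x560x3 uint8, red, green, blue); there is no depth.
- ctrl.camera_model(name): a dict with "intrinsics" (3x3 intrinsics, pixels), "distortion" ([k1, k2, p1, p2, k3] as OpenCV has them; the pictures are not rectified), "cam_to_world" (4x4, takes a point from camera to world coordinates); the wrist camera has in their place "tool_from_camera" (4x4, takes a point from camera to tool coordinates, whose origin is the TCP and whose axes are the flange's). Camera axes: x right, y up, looking along -z (the intrinsics and any distortion apply to the point x, -y, -z); pixel columns grow to the right and rows downward; lengths in m; the calibration is good to about 2 mm. A picture is of the moment at which its call begins: read the wrist's pose just before it. camera_model takes no time and is no camera call.
- ctrl.sign_off(): hands the job in; it is judged then, once.
The state is a dict: "time": time; "qpos": joint angles; "dq": joint speeds; "joint_efforts": joint torques, N m; "eef_pos": TCP position; "tcp_rot": TCP orientation; "contact_force": force on the tool from outside, world axes, zero at the start; "wrist_torque": the same for the moment, N m; "opening": opening from 0.0 (shut) to 1.0 (fully open); "finger_force": force on a finger pad.
Only numpy, scipy, OpenCV 4.12 (cv2) and the standard library are available. Lean on these libraries where they do the work, as an engineer would, in place of code of your own. Each camera call takes 0.05 s, during which the arm holds its last target. There are 200 camera calls.

### The job

Pick up the hand lifter, slide its blade under the steel cover plate on the wooden battens and carry the cover to the sloped stand; lay it gently on the two narrow rails, flat, centred and snug against both stops, never touching the cover with the gripper itself. Then draw the lifter out and set it down flat on the bench, clear of everything. Do not drop the cover or disturb the other parts on the bench.

Things in the scene. Friction and masses are not known exactly. Their poses are not given: they have to be found in the camera images.
- cover: Loose steel cover plate, 100 (its x) x 106 (its y) x 6 mm thick, about 0.3 kg, bolt-hole marks in the corners and a round mark in the middle. Origin: centre of its underside; z up through the plate. Too wide to grip. It starts flat on the two battens, its x axis along theirs within about 0.06 rad.
- battens: Fixed rest, origin at bench level in its middle: two wooden battens along its x (-62 to +62 mm), 12 mm wide, 18 high, centred at y = -42 and +42, 72 mm open gap between. At the far end a cross board, face at x = +66, 14 thick, 124 wide, 40 high, stops the cover sliding on to +x. Open at the -x end (robot side).
- lifter: Loose trowel-like hand lifter, 0.25 kg. Origin: underside, below mid-handle; x to the blade tip, z up. Steel sole 50 mm wide, 4 thick, x -60 to +148. Upright backrest 50 wide, 37 high at x 50 to 56; the blade ahead of it (92 mm) carries the cover. Handle: wooden bar along x, -55 to +55, 20 wide, 38 to 60 mm above the underside; grip its middle from above.
- stand: Fixed stand, origin at bench level under its middle, base 150 x 130 x 10 mm. Two steel rails on posts along x, 12 wide, 10 thick, centred at y = -39 and +39, 66 mm open gap between them down to the base. They rise to +x at 0.26 rad (15 degrees). At the low (-x, robot side) end each rail has a stop, 12 wide, 8 thick, 10 mm above the rail; nothing stands between the stops.
- seat (a point): Where the cover belongs: midway between the rails at the height of their upper faces (110 mm above the bench). Its axes follow the slope: x up the rails, y across, z normal to the rails. The stop faces lie at x = -50 mm in this frame, the rails' top ends at x = +62 mm. The cover is home when its origin is here, its axes along these.
- sleeve: Bystander: plain steel sleeve standing upright, 56 mm diameter, 55 mm high; origin centre of underside.
- hub: Bystander: dark steel block 50 x 50 x 45 mm; origin centre of underside.
- pinion: Bystander: steel stepped pinion, 52 mm diameter, 42 mm high; origin centre of underside.
- spray: Bystander: can 52 mm diameter, 150 mm high; origin centre of underside.
- wrench: Bystander: wrench 170 mm long, lying flat.
- tape: Bystander: roll of tape lying flat, 90 mm diameter, 24 mm high; origin centre of underside.
Things that resemble listed ones, but are neither listed nor needed, are in the scene too. What is shaped like the lifter but pink is not meant.

How it is judged:
By the outcome, as a careful person would: the job done as asked, in the order asked, and still so for the second after the job is handed in, with the robot touching nothing.
It also fails if it takes over 70 s, if anything falls off the work surface, if the arm or the gripper's body presses on something with over 40 N, if the wrist force passes 120 N, or if a joint passes its speed limit or range.

## Working session

There is one attempt and no reset: what is moved stays moved. The work goes in short steps, Python scripts to look and compute and a tool call to move; the robot and the scene stay as the last step left them, time stands still between calls to the robot, and variables do not carry over. Pictures are saved under pics/ and viewed, at most 10 in all, crops included, and the job is handed in when it is done.

Besides the shell and the picture viewer there is one more tool, called after "Request:" as name(argument=value, ...), one argument or row to a line, values as JSON. move_arm: Moves the arm, as the interface text tells. Its arguments: {"type":"object","properties":{"plan":{"type":"array"},"force":{"type":"number"}},"required":["plan"]}

```bash
mkdir -p pics; ls; cat > h.py <<'E'
import numpy as np, cv2
from scipy.spatial.transform import Rotation as R
from plant import ctrl
def snap(name,fn=None):
    s=ctrl.get_state(); m=ctrl.camera_model(name); im=ctrl.read_camera(name)
    if name=="wrist":
        T=np.eye(4); T[:3,:3]=R.from_quat(s['tcp_rot']).as_matrix(); T[:3,3]=s['eef_pos']
        T=T@np.array(m['tool_from_camera'])
    else: T=np.array(m['cam_to_world'])
    K=np.array(m['intrinsics']);d=np.array(m['distortion'],float)
    if fn:
        cv2.imwrite('pics/'+fn+'.png',im[:,:,::-1]); np.savez('pics/'+fn+'.npz',K=K,d=d,T=T)
    return im,K,d,T
def load(fn):
    z=np.load('pics/'+fn+'.npz'); return z['K'],z['d'],z['T']
def ray(c,uv):
    K,d,T=c; p=cv2.undistortPoints(np.array(uv,float).reshape(-1,1,2),K,d).reshape(-1,2)
    v=np.c_[p[:,0],-p[:,1],-np.ones(len(p))]@T[:3,:3].T
    return T[:3,3],v/np.linalg.norm(v,axis=1)[:,None]
def onz(c,uv,z):
    o,v=ray(c,uv); return o+v*((z-o[2])/v[:,2])[:,None]
def tri(cs,uvs):
    A=0;b=0;L=[]
    for c,uv in zip(cs,uvs):
        o,v=ray(c,uv);v=v[0];P=np.eye(3)-np.outer(v,v);A=A+P;b=b+P@o;L.append((o,P))
    x=np.linalg.solve(A,b); return x,[round(float(np.linalg.norm(P@(x-o))),4) for o,P in L]
def proj(c,X):
    K,d,T=c; X=np.atleast_2d(X); p=(X-T[:3,3])@T[:3,:3]; p=np.c_[p[:,0],-p[:,1],-p[:,2]]
    return cv2.projectPoints(p,np.zeros(3),np.zeros(3),K,d)[0].reshape(-1,2)
E
python3 - <<'E'
from h import *
np.set_printoptions(precision=3,suppress=True)
for n in("scene","side","wrist"):
    im,K,d,T=snap(n,n+'0'); print(n,K[0],d,T[:3])
s=ctrl.get_state();print(s['tcp_rot'],s['eef_pos'],s['opening'])
E
```

```text
pics
scene [411.594   0.    269.193] [-0.053  0.     0.     0.     0.   ] [[ 0.024 -0.691  0.723  1.373]
 [ 1.     0.009 -0.025 -0.015]
 [ 0.011  0.723  0.691  0.968]]
side [462.728   0.    280.585] [0.012 0.    0.    0.    0.   ] [[ 0.848  0.376 -0.374 -0.095]
 [-0.53   0.612 -0.587 -0.878]
 [ 0.008  0.696  0.718  1.196]]
wrist [293.212   0.    280.423] [-0.043  0.     0.     0.     0.   ] [[ 0.282 -0.926 -0.253  0.127]
 [ 0.959  0.271  0.076  0.666]
 [-0.002 -0.264  0.965  0.374]]
[ 0.143  0.99  -0.001 -0.   ] [0.191 0.647 0.23 ] 1.0049568017551436
```

View pics/scene0.png

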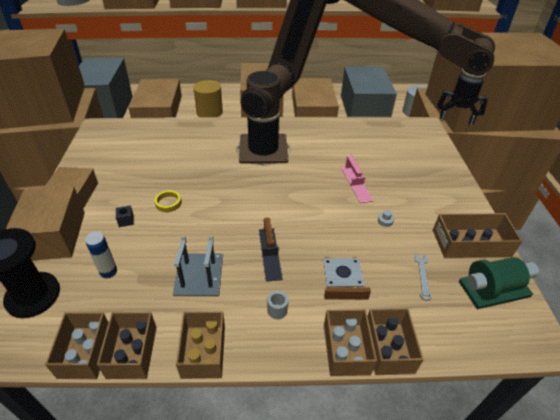

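View pics/side0.png

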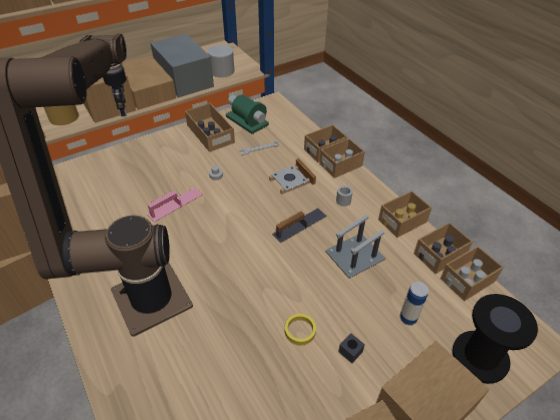

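Scene0: the candidates for the lifter are the dark-soled one with the wooden handle at (270,248) and the pink look-alike at (355,175). I choose the wooden one. The cover is at (343,272), the stand at (198,265) and the sleeve at (278,304), just past the lifter tip. Side0 agrees: lifter (300,222), cover (290,178), stand (356,245), pink (175,203).

```bash
python3 - <<'E'
import cv2,numpy as np
a=cv2.imread('pics/scene0.png')[215:305,170:380]; b=cv2.imread('pics/side0.png')[155:277,265:390]
a=cv2.resize(a,None,fx=3.8,fy=3.8,interpolation=cv2.INTER_CUBIC)[:, :798]
cv2.imwrite('pics/c1.png',a)
b=cv2.resize(b,None,fx=4.8,fy=4.8,interpolation=cv2.INTER_CUBIC); cv2.imwrite('pics/c2.png',b); print(a.shape,b.shape)
E
```

```text
(342, 798, 3) (586, 600, 3)
```

View pics/c1.png

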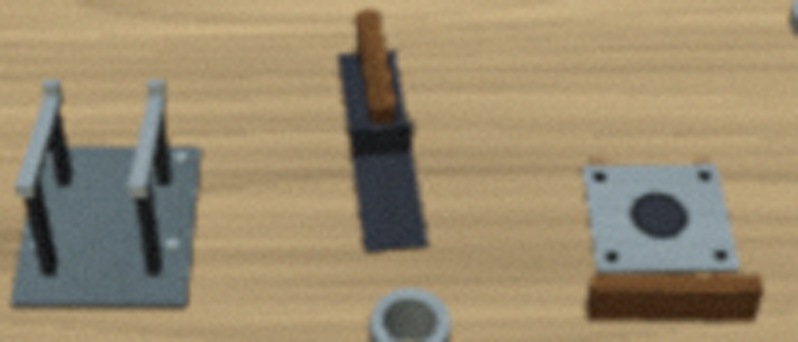

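View pics/c2.png

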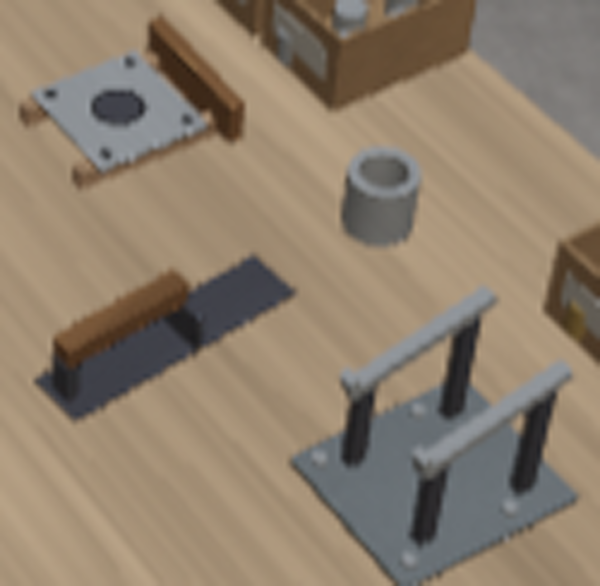

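Both crops confirm the choice: wooden handle on a dark sole, tip corners at c1 (366,250) and (425,245). The cover lies on its battens with the cross board at +x, and the stand's stops are on the robot side. I now fit the poses from both views.

```bash
cat > fit.py <<'E'
from h import *
from scipy.optimize import least_squares
def fit(model,obs,x0,zfree=True):
    """model {k:(x,y,z)}; obs [(cam,{k:(u,v)})]; returns x,y,z0,yaw,rms"""
    def f(p):
        r=R.from_euler('z',p[3]).as_matrix(); t=np.array([p[0],p[1],p[2] if zfree else 0])
        return np.concatenate([(proj(c,np.array([model[k] for k in o])@r.T+t)-np.array(list(o.values()))).ravel() for c,o in obs])
    s=least_squares(f,x0,loss='soft_l1'); return s.x,f(s.x)
E
cat > m1.py <<'E'
from fit import *
np.set_printoptions(precision=4,suppress=True)
A=load('scene0');B=load('side0')
a=lambda u,v:(u/3.8+170-.37,v/3.8+215-.37)
b=lambda u,v:(u/4.8+265-.4,v/4.8+155-.4)
lift=dict(tL=(.148,.025,.004),tR=(.148,-.025,.004),rR=(-.06,-.025,.004),rL=(-.06,.025,.004),hf=(.055,0,.06),hr=(-.055,0,.06))
o=[(A,dict(tL=a(426,246),tR=a(366,250),rR=a(338,57))),(B,dict(tL=b(255,257),tR=b(294,291),rR=b(76,419),rL=b(38,380)))]
def show(n,r):print(n,r[0],'maxres',np.abs(r[1]).max().round(2))
show('lifter',fit(lift,o,[.6,0,0,0])); 
print('handle front/rear top',tri([A,B],[a(382,104),b(183,283)]),tri([A,B],[a(368,13),b(62,350)]))
cov={k:(x,y,.006) for k,x,y in [('a',-.05,-.053),('b',-.05,.053),('c',.05,.053),('d',.05,-.053)]}
o=[(A,dict(a=a(583,168),b=a(716,166),c=a(738,268),d=a(598,270))),(B,dict(c=b(133,52),b=b(33,95),a=b(105,170),d=b(207,122)))]
show('cover',fit(cov,o,[.75,.25,0,0]))
st={k:(x,y,.01) for k,x,y in [('a',-.075,-.065),('b',-.075,.065),('c',.075,.065),('d',.075,-.065)]}
o=[(A,dict(d=a(13,304),c=a(187,304),b=a(200,148))),(B,dict(b=b(293,462),a=b(405,585),d=b(576,494)))]
show('stand',fit(st,o,[.75,-.15,0,0]))
bt={'a':(.066,-.062,.04),'b':(.066,.062,.04),'c':(.08,.062,.04),'d':(.08,-.062,.04)}
o=[(A,dict(a=a(590,277),b=a(759,277),c=a(761,290),d=a(588,291))),(B,dict(d=b(241,103),b=b(150,22)))]
show('battens',fit(bt,o,[.75,.25,0,0]))
print('rail hi ends',tri([A,B],[a(28,190),b(485,294)]),tri([A,B],[a(140,192),b(562,370)]))
E
python3 m1.py
```

```text
lifter [ 0.5079  0.0101 -0.002   0.0984] maxres 1.27
handle front/rear top (array([0.5585, 0.013 , 0.0568]), [0.0044, 0.0044]) (array([0.453 , 0.005 , 0.0531]), [0.0033, 0.0033])
cover [0.643  0.2243 0.0159 0.0065] maxres 1.06
stand [ 0.6306 -0.1945 -0.0031  0.0063] maxres 1.38
battens [ 0.6423  0.226  -0.0023 -0.0307] maxres 0.96
rail hi ends (array([ 0.6852, -0.2013,  0.1421]), [0.0315, 0.0315]) (array([ 0.6946, -0.1874,  0.0984]), [0.035, 0.035])
```

Request:
move_arm(
  plan=[
    {"x":-0.032,"y":-0.035},
    {"x":-0.064,"y":-0.07},
    {"x":-0.096,"y":-0.105},
    {"x":-0.128,"y":-0.14},
    {"x":-0.16,"y":-0.175},
  ],
)

```text
validation failed for argument at $.pl...
```

Request:
move_arm(
  plan=[
    {"x":-0.032,"y":-0.035},
    {"x":-0.064,"y":-0.07},
    {"x":-0.096,"y":-0.105},
    {"x":-0.128,"y":-0.14},
    {"x":-0.16,"y":-0.175},
  ],
)

```text
validation failed for argument at $.pl...
```

Request:
move_arm(
  plan=[
    {"x":-0.04,"y":-0.044,"yaw":-0.1},
    {"x":-0.08,"y":-0.088,"yaw":-0.2},
    {"x":-0.12,"y":-0.13,"yaw":-0.3},
    {"x":-0.15,"y":-0.165,"yaw":-0.38},
    {"x":-0.16,"y":-0.175,"yaw":-0.384},
  ],
)

```text
validation failed for argument at $.pl...
```

Each row probably needs all five fields.

Request:
move_arm(
  plan=[
    {"x":-0.032,"y":-0.035,"z":0,"yaw":0,"fingers":0},
    {"x":-0.064,"y":-0.07,"z":0,"yaw":0,"fingers":0},
    {"x":-0.096,"y":-0.105,"z":0,"yaw":0,"fingers":0},
    {"x":-0.128,"y":-0.14,"z":0,"yaw":0,"fingers":0},
    {"x":-0.16,"y":-0.175,"z":0,"yaw":0,"fingers":0},
  ],
)

```text
time: 0.65
eef_pos: [0.2951, 0.4325, 0.231]
tcp_rot: [0.143, 0.99, -0.0, -0.0]
contact_force: [0.4, -0.1, 0.5]
opening: 1.0
finger_force: 0.0
```

Request:
move_arm(
  plan=[
    {"x":-0.032,"y":-0.035,"z":0,"yaw":0,"fingers":0},
    {"x":-0.064,"y":-0.07,"z":0,"yaw":0,"fingers":0},
    {"x":-0.096,"y":-0.105,"z":0,"yaw":0,"fingers":0},
    {"x":-0.128,"y":-0.14,"z":0,"yaw":0,"fingers":0},
    {"x":-0.16,"y":-0.175,"z":0,"yaw":0,"fingers":0},
  ],
)

```text
time: 1.15
eef_pos: [0.3991, 0.2194, 0.2312]
tcp_rot: [0.143, 0.99, 0.0, 0.0]
contact_force: [0.7, -0.4, -0.4]
opening: 1.003
finger_force: 0.0
```

Request:
move_arm(
  plan=[
    {"x":-0.04,"y":-0.044,"z":0,"yaw":-0.1,"fingers":0},
    {"x":-0.08,"y":-0.088,"z":0,"yaw":-0.2,"fingers":0},
    {"x":-0.12,"y":-0.13,"z":0,"yaw":-0.3,"fingers":0},
    {"x":-0.15,"y":-0.165,"z":0,"yaw":-0.38,"fingers":0},
    {"x":-0.16,"y":-0.175,"z":0,"yaw":-0.384,"fingers":0},
  ],
)

```text
time: 1.65
eef_pos: [0.5034, 0.0053, 0.2312]
tcp_rot: [-0.048, 0.999, -0.0, 0.0]
contact_force: [0.4, 0.7, -0.0]
opening: 1.001
finger_force: 0.0
```

```bash
python3 - <<'E'
from h import *
im,*_=snap('wrist','w1'); s=ctrl.get_state(); print(s['eef_pos'],s['tcp_rot'],s['qpos'])
E
```

```text
[0.50536676 0.00157853 0.23137246] [-4.65334232e-02  9.98914361e-01 -1.97895628e-03  9.07831599e-04] [-0.19616916 -0.09471072  1.98737171 -0.00359313  1.2462199  -1.85892491]
```

View pics/w1.png

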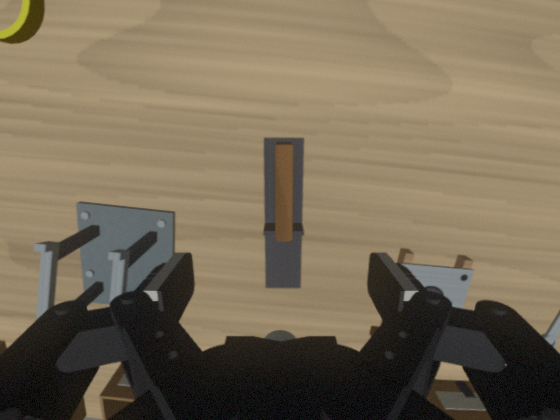

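Wrist view w1: lifter straight below, rear corners (264,138) and (303,138), tip corners (266,288) and (301,287), handle front end (275,241) to (293,241). Stand at left, battens at right.

```bash
python3 - <<'E'
exec(open('m1.py').read().split("def show")[0])
def show(n,r):print(n,r[0],'res',np.abs(r[1]).max().round(2))
W=load('w1')
lift.update(hfL=(.055,.01,.06),hfR=(.055,-.01,.06),hrL=(-.055,.01,.06),hrR=(-.055,-.01,.06))
ow=(W,dict(rR=(264.5,138),rL=(303.5,138),tR=(266,288.5),tL=(301,287.5),hfR=(275.5,241),hfL=(292.5,241),hrR=(276,143.5),hrL=(293.5,143.5)))
show('wrist only z=0',fit(lift,[ow],[.5,0,0,.1],False)); show('wrist zfree',fit(lift,[ow],[.5,0,0,.1]))
show('all',fit(lift,o+[ow],[.5,0,0,.1]))
for i in range(4):
    snap('wrist'); s=ctrl.get_state(); print(s['time'],s['eef_pos'],s['tcp_rot'])
W2=snap('wrist','w2')
E
```

```text
wrist only z=0 [ 0.5082  0.0103 -0.006   0.0973] res 1.01
wrist zfree [ 0.5083  0.0103 -0.0006  0.0973] res 1.15
all [ 0.5084  0.0103 -0.0013  0.0972] res 1.32
1.75 [0.5041 0.0043 0.2312] [-0.0459  0.9989 -0.0005  0.0001]
1.8 [0.5031 0.0063 0.2309] [-0.0466  0.9989  0.0002 -0.0005]
1.85 [0.5026 0.0075 0.2308] [-0.0475  0.9989  0.0003 -0.0006]
1.9 [0.5023 0.0084 0.2308] [-0.0483  0.9988  0.0004 -0.0006]
```

Request:
move_arm(
  plan=[
    {"x":-0.005,"y":0.001,"z":0.045,"yaw":0,"fingers":0},
    {"x":-0.005,"y":0.001,"z":0.09,"yaw":0,"fingers":0},
    {"x":-0.005,"y":0.001,"z":0.13,"yaw":0,"fingers":0},
    {"x":-0.005,"y":0.001,"z":0.16,"yaw":0,"fingers":0},
    {"x":-0.005,"y":0.001,"z":0.16,"yaw":0,"fingers":0},
  ],
)

```text
time: 2.45
eef_pos: [0.5031, 0.0117, 0.0666]
tcp_rot: [-0.05, 0.999, 0.001, -0.005]
contact_force: [-0.2, 0.8, 0.7]
opening: 1.001
finger_force: 0.0
```

Request:
move_arm(
  plan=[
    {"x":0,"y":0,"z":0.02,"yaw":0,"fingers":0},
    {"x":0,"y":0,"z":0.035,"yaw":0,"fingers":0},
    {"x":0,"y":0,"z":0.041,"yaw":0,"fingers":0},
    {"x":0,"y":0,"z":0.041,"yaw":0,"fingers":0},
    {"x":0,"y":0,"z":0.041,"yaw":0,"fingers":0},
  ],
)

```text
time: 2.95
eef_pos: [0.5087, 0.0098, 0.0319]
tcp_rot: [-0.049, 0.999, -0.0, 0.001]
contact_force: [0.6, -0.0, -0.4]
opening: 1.001
finger_force: 0.0
```

Request:
move_arm(
  plan=[
    {"x":0,"y":0,"z":0.003,"yaw":0,"fingers":0.3},
    {"x":0,"y":0,"z":0.003,"yaw":0,"fingers":0.6},
    {"x":0,"y":0,"z":0.003,"yaw":0,"fingers":1},
    {"x":0,"y":0,"z":0.003,"yaw":0,"fingers":1},
    {"x":0,"y":0,"z":0.003,"yaw":0,"fingers":1},
  ],
  force=110,
)

```text
time: 3.45
eef_pos: [0.5079, 0.0095, 0.0277]
tcp_rot: [-0.049, 0.999, 0.0, 0.0]
contact_force: [0.0, 0.9, -0.4]
opening: 0.217
finger_force: 107.5
```

Request:
move_arm(
  plan=[
    {"x":0,"y":0,"z":0,"yaw":0,"fingers":1},
    {"x":0,"y":0,"z":0,"yaw":0,"fingers":1},
    {"x":0,"y":0,"z":0,"yaw":0,"fingers":1},
  ],
)

```text
time: 3.75
eef_pos: [0.5079, 0.0096, 0.0276]
tcp_rot: [-0.049, 0.999, -0.0, 0.0]
contact_force: [-0.7, 0.7, 2.6]
opening: 0.215
finger_force: 107.9
```

Request:
move_arm(
  plan=[
    {"x":0,"y":0,"z":-0.01,"yaw":0,"fingers":1},
    {"x":0,"y":0,"z":-0.03,"yaw":0,"fingers":1},
    {"x":0,"y":0,"z":-0.06,"yaw":0,"fingers":1},
    {"x":0,"y":0,"z":-0.1,"yaw":0,"fingers":1},
    {"x":-0.02,"y":0,"z":-0.14,"yaw":0,"fingers":1},
  ],
)

```text
time: 4.25
eef_pos: [0.5245, 0.0119, 0.1668]
tcp_rot: [-0.048, 0.999, 0.0, -0.003]
contact_force: [0.9, 0.4, -2.6]
opening: 0.216
finger_force: 107.5
```

Request:
move_arm(
  plan=[
    {"x":-0.02,"y":0,"z":-0.035,"yaw":0.03,"fingers":1},
    {"x":-0.045,"y":0,"z":-0.06,"yaw":0.06,"fingers":1},
    {"x":-0.065,"y":0,"z":-0.075,"yaw":0.09,"fingers":1},
    {"x":-0.075,"y":0,"z":-0.08,"yaw":0.09,"fingers":1},
    {"x":-0.075,"y":0,"z":-0.08,"yaw":0.09,"fingers":1},
  ],
)

```text
time: 4.75
eef_pos: [0.6026, 0.0188, 0.2471]
tcp_rot: [-0.004, 1.0, -0.0, -0.0]
contact_force: [-0.4, 0.1, -3.2]
opening: 0.216
finger_force: 107.5
```

Request:
move_arm(
  plan=[
    {"x":0,"y":0,"z":0,"yaw":0,"fingers":1},
    {"x":0,"y":0,"z":0,"yaw":0,"fingers":1},
    {"x":0,"y":0,"z":0,"yaw":0,"fingers":1},
    {"x":0,"y":0,"z":0,"yaw":0,"fingers":1},
  ],
)

```text
time: 5.15
eef_pos: [0.6015, 0.0188, 0.2466]
tcp_rot: [-0.004, 1.0, 0.0, -0.001]
contact_force: [-1.1, -0.1, -2.1]
opening: 0.218
finger_force: 107.6
```

```bash
python3 - <<'E'
from h import *
im,*_=snap('wrist','w3'); s=ctrl.get_state(); print(s['eef_pos'],s['tcp_rot'])
a=cv2.imread('pics/w3.png'); cv2.imwrite('pics/w3b.png',cv2.resize(a,(800,600),interpolation=cv2.INTER_CUBIC))
snap('side','s3')
E
```

```text
[0.60172401 0.01876726 0.24691872] [-3.58527729e-03  9.99993487e-01  4.27945192e-05 -4.12308530e-04]
```

View pics/w3b.png

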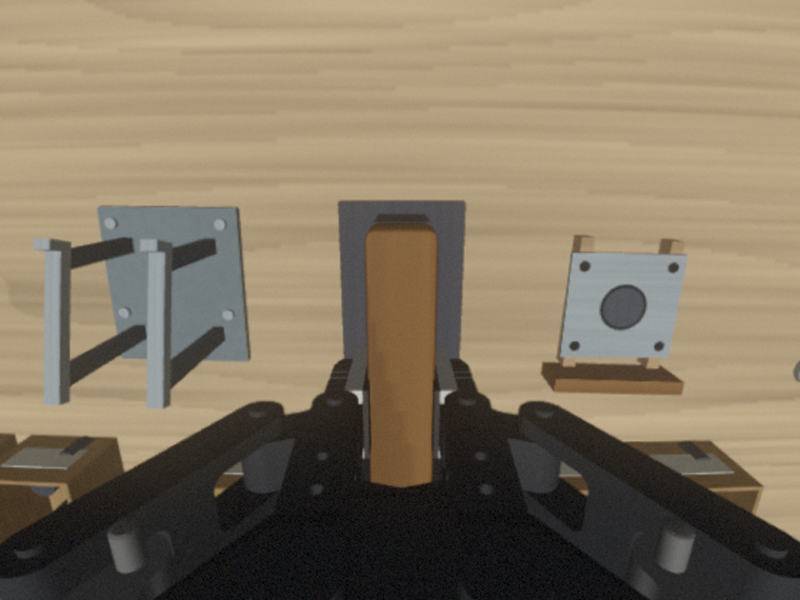

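w3b shows everything needed. Cover corners are (571,252), (686,254), (676,360), (561,357), and the cross board's near top edge runs (556,380) to (682,380). Stand base corners are (98,207), (238,208), (249,359), and the rails' high ends lie at (45..69,402) and (147..169,405).

```bash
cat > m2.py <<'E'
exec(open('m1.py').read().split("show('lifter'")[0])
W=load('w3'); w=lambda u,v:((u+.5)*.7-.5,(v+.5)*.7-.5)
cov={k:(x,y,.006) for k,x,y in [('a',-.05,-.053),('b',-.05,.053),('c',.05,.053),('d',.05,-.053)]}
ow=(W,dict(a=w(571,252),b=w(686,254),c=w(676,360),d=w(561,357)))
oa=[(A,dict(a=a(583,168),b=a(716,166),c=a(738,268),d=a(598,270))),(B,dict(c=b(133,52),b=b(33,95),a=b(105,170),d=b(207,122)))]
show('cover w',fit(cov,[ow],[.64,.22,0.02,0])); show('cover all',fit(cov,oa+[ow],[.64,.22,.02,0]))
bt={'a':(.066,-.062,.04),'b':(.066,.062,.04),'c':(.08,.062,.04),'d':(.08,-.062,.04),'e':(-.062,-.048,.018),'f':(-.062,-.036,.018),'g':(-.062,.036,.018),'h':(-.062,.048,.018)}
ow=(W,dict(a=w(556,380),b=w(682,380),d=w(559,392),c=w(683,392),e=w(574,237),f=w(594,236),g=w(662,240),h=w(684,240)))
ob=[(A,dict(a=a(590,277),b=a(759,277),c=a(761,290),d=a(588,291))),(B,dict(d=b(241,103),b=b(150,22)))]
r=fit(bt,[ow],[.64,.22,0,0]);show('batt w',r);print(r[1].reshape(-1,2).T);show('batt all',fit(bt,ob+[ow],[.64,.22,0,0]))
st={k:(x,y,.01) for k,x,y in [('a',-.075,-.065),('b',-.075,.065),('c',.075,.065),('d',.075,-.065)]}
c,s=np.cos(.2618),np.sin(.2618)
for k,y in zip('efgh',(-.045,-.033,.033,.045)): st[k]=(.062*c,y,.11+.062*s)
ow=(W,dict(a=w(98,207),b=w(238,208),c=w(249,359),e=w(45,403),f=w(69,402),g=w(147,406),h=w(169,404)))
oc=[(A,dict(d=a(13,304),c=a(187,304),b=a(200,148))),(B,dict(b=b(293,462),a=b(405,585),d=b(576,494)))]
r=fit(st,[ow],[.63,-.19,0,0]);show('stand w',r);print(r[1].reshape(-1,2).T);r=fit(st,oc+[ow],[.63,-.19,0,0]);show('stand all',r);print(r[1].reshape(-1,2).T)
# rail mid high ends triangulated wrist+scene+side
for n,pw,pa,pb in (('-y',(57,402),(28,191),(562,371)),('+y',(158,405),(140,193),(486,296))):
    print('rail end',n,*tri([W,A,B],[w(*pw),a(*pa),b(*pb)]))
E
python3 m2.py
```

```text
cover w [0.6422 0.2223 0.0228 0.01  ] maxres 4.34
cover all [0.6434 0.2246 0.0174 0.0088] maxres 5.38
batt w [ 0.6427  0.2261 -0.0005 -0.0061] maxres 5.12
[[ 0.1226  2.3527 -3.2101 -0.4194  3.3632 -1.4585  5.1153 -1.4284]
 [-0.902  -0.5685  0.2348  0.4198  0.3319  1.2175 -0.4001 -0.192 ]]
batt all [ 0.6427  0.2257 -0.0007 -0.0101] maxres 4.89
stand w [ 0.6318 -0.1958 -0.0041 -0.0076] maxres 3.17
[[ 0.2765 -0.8579  0.4488  2.9857 -3.1749  2.3556 -1.8588]
 [-0.158  -0.3395  0.9961 -0.82    0.2644 -0.5994  1.1199]]
stand all [ 0.6312 -0.1948 -0.0028 -0.0043] maxres 3.12
[[-1.1539 -0.2295 -0.304  -1.1263 -0.4407  0.4     0.1119 -0.6937  0.9627
   3.0009 -3.1174  2.6727 -1.49  ]
 [ 0.6264  0.346   0.1569 -1.2265  0.3997 -0.1169 -0.4256 -0.9399  0.8442
  -0.5776  0.4763 -0.5594  1.1278]]
rail end -y [ 0.6899 -0.234   0.1205] [0.0023, 0.0024, 0.0022]
rail end +y [ 0.6912 -0.1564  0.1199] [0.0023, 0.002, 0.0016]
```

```bash
cat > seg.py <<'E'
exec(open('m1.py').read().split("lift=")[0])
def quad(fn,c,seed,win,smax=60,vmin=90):
    im=cv2.imread('pics/'+fn+'.png'); x0,y0,x1,y1=win
    big=cv2.resize(im[y0:y1,x0:x1],None,fx=4,fy=4,interpolation=cv2.INTER_CUBIC)
    hsv=cv2.cvtColor(cv2.GaussianBlur(big,(5,5),0),cv2.COLOR_BGR2HSV)
    m=((hsv[...,1]<smax)&(hsv[...,2]>vmin)).astype(np.uint8)
    m=cv2.morphologyEx(m,cv2.MORPH_OPEN,np.ones((9,9)))
    cs,_=cv2.findContours(m,cv2.RETR_EXTERNAL,cv2.CHAIN_APPROX_NONE)
    s=((seed[0]-x0)*4,(seed[1]-y0)*4)
    k=max(cs,key=lambda q:cv2.pointPolygonTest(q,s,True)); h=cv2.convexHull(k)
    q=cv2.approxPolyN(h,4).reshape(-1,2) if hasattr(cv2,'approxPolyN') else cv2.approxPolyDP(h,.05*cv2.arcLength(h,True),True).reshape(-1,2)
    return (q+.5)/4-.5+np.array([x0,y0])
W=load('w3')
if __name__=='__main__':
    for n,c,s,win in(('w3',W,(420,190),(380,165,500,265)),('scene0',A,(334,276),(315,250,375,295)),('side0',B,(280,180),(265,155,320,200))):
        im=cv2.imread('pics/'+n+'.png'); p=im[s[1]-1:s[1]+2,s[0]-1:s[0]+2]; print(n,cv2.cvtColor(p,cv2.COLOR_BGR2HSV).reshape(-1,3).mean(0))
        q=quad(n,c,s,win); print(q.round(1).tolist()); P=onz(c,q,.024); print(P[:,:2].round(4).tolist(),'mean',P.mean(0).round(4), 'sides',np.linalg.norm(P-np.roll(P,1,0),axis=1).round(4))
E
python3 seg.py; python3 - <<'E'
import sys; sys.path.insert(0,'.')
from h import *
W=load('pics/w3'[-2:]) if 0 else None
E
```

```text
w3 [ 98.7778  15.1111 160.3333]
[[482.4, 176.1], [468.1, 250.9], [390.4, 250.1], [399.1, 176.1]]
[[0.591, 0.2789], [0.6949, 0.2786], [0.6939, 0.1693], [0.5925, 0.1696]] mean [0.6431 0.2241 0.024 ] sides [0.1093 0.1039 0.1093 0.1014]
scene0 [ 99.1111  31.7778 164.2222]
[[365.1, 286.1], [325.9, 286.4], [322.1, 257.9], [358.6, 257.4]]
[[0.6957, 0.2798], [0.6943, 0.1692], [0.5912, 0.1706], [0.5912, 0.2802]] mean [0.6431 0.225  0.024 ] sides [0.1045 0.1106 0.1031 0.1095]
side0 [105.4444  14.8889 150.    ]
[[309.1, 180.9], [285.9, 191.1], [269.4, 173.4], [292.6, 164.1]]
[[0.6945, 0.1632], [0.5893, 0.1616], [0.5887, 0.2784], [0.6948, 0.2779]] mean [0.6418 0.2203 0.024 ] sides [0.1147 0.1052 0.1169 0.1061]
```

```bash
python3 - <<'E'
from seg import *
from scipy.optimize import least_squares
# lifter held: model relative to TCP, yaw .0072, pitch p about handle middle (z .049)
t=np.array([.6017,.0188,.2469]); 
w=lambda u,v:((u+.5)*.7-.5,(v+.5)*.7-.5)
pts=np.array([(-.06,-.025,.004),(-.06,.025,.004),(-.055,-.01,.06),(-.055,.01,.06)])
for p in(-.04,0,.04):
    X=R.from_euler('z',.0072).apply(R.from_euler('y',p).apply(pts-[0,0,.049])+[0.0004,.0007,.049-.0276])+t
    print(p,((proj(W,X)+.5)/.7-.5).round(1).tolist())
E
```

```text
-0.04 [[339.6, 206.0], [465.2, 206.1], [366.1, 227.5], [440.3, 227.6]]
0 [[338.6, 201.5], [466.3, 201.6], [365.5, 229.9], [441.1, 229.9]]
0.04 [[337.5, 197.1], [467.5, 197.3], [364.9, 232.6], [441.8, 232.7]]
```

Request:
move_arm(
  plan=[
    {"x":0.03,"y":0.037,"z":0,"yaw":0.01,"fingers":1},
    {"x":0.06,"y":0.074,"z":0,"yaw":0.01,"fingers":1},
    {"x":0.09,"y":0.111,"z":0,"yaw":0.01,"fingers":1},
    {"x":0.12,"y":0.148,"z":0,"yaw":0.01,"fingers":1},
    {"x":0.14,"y":0.172,"z":0,"yaw":0.01,"fingers":1},
  ],
)

```text
time: 5.75
eef_pos: [0.4588, 0.1916, 0.2474]
tcp_rot: [0.001, 1.0, 0.0, -0.0]
contact_force: [0.5, 0.2, -3.0]
opening: 0.211
finger_force: 107.9
```

Request:
move_arm(
  plan=[
    {"x":0.018,"y":0.022,"z":0,"yaw":0,"fingers":1},
    {"x":0.028,"y":0.035,"z":0.02,"yaw":0,"fingers":1},
    {"x":0.028,"y":0.035,"z":0.06,"yaw":0,"fingers":1},
    {"x":0.028,"y":0.035,"z":0.1,"yaw":0,"fingers":1},
    {"x":0.028,"y":0.035,"z":0.12,"yaw":0,"fingers":1},
  ],
)

```text
time: 6.25
eef_pos: [0.4306, 0.2245, 0.1239]
tcp_rot: [0.001, 1.0, -0.001, -0.003]
contact_force: [0.3, 0.1, -1.6]
opening: 0.22
finger_force: 107.9
```

Request:
move_arm(
  plan=[
    {"x":0,"y":0,"z":0.01,"yaw":0,"fingers":1},
    {"x":0,"y":0,"z":0.02,"yaw":0,"fingers":1},
    {"x":0,"y":0,"z":0.02,"yaw":0,"fingers":1},
    {"x":0,"y":0,"z":0.02,"yaw":0,"fingers":1},
    {"x":0,"y":0,"z":0.02,"yaw":0,"fingers":1},
  ],
)

```text
time: 6.75
eef_pos: [0.4342, 0.2251, 0.1088]
tcp_rot: [0.001, 1.0, 0.0, 0.001]
contact_force: [0.8, 0.6, -2.2]
opening: 0.216
finger_force: 107.9
```

Request:
move_arm(
  plan=[
    {"x":0,"y":0,"z":0.025,"yaw":0,"fingers":1},
    {"x":0,"y":0,"z":0.05,"yaw":0,"fingers":1},
    {"x":0,"y":0,"z":0.068,"yaw":0,"fingers":1},
    {"x":0,"y":0,"z":0.074,"yaw":0,"fingers":1},
    {"x":0,"y":0,"z":0.074,"yaw":0,"fingers":1},
  ],
)

```text
time: 7.25
eef_pos: [0.4331, 0.2248, 0.0333]
tcp_rot: [0.001, 1.0, -0.0, -0.0]
contact_force: [-0.3, -0.2, -2.3]
opening: 0.215
finger_force: 108.0
```

Request:
move_arm(
  plan=[
    {"x":0,"y":0,"z":0,"yaw":0,"fingers":1},
    {"x":0,"y":0,"z":0,"yaw":0,"fingers":1},
    {"x":-0.005,"y":0,"z":0,"yaw":0,"fingers":1},
    {"x":-0.015,"y":0,"z":0,"yaw":0,"fingers":1},
    {"x":-0.025,"y":0,"z":0,"yaw":0,"fingers":1},
  ],
)

```text
time: 7.75
eef_pos: [0.4594, 0.2249, 0.0339]
tcp_rot: [0.001, 1.0, 0.0, 0.001]
contact_force: [0.0, -0.1, -2.4]
opening: 0.216
finger_force: 108.0
```

Request:
move_arm(
  plan=[
    {"x":-0.015,"y":0,"z":0,"yaw":0,"fingers":1},
    {"x":-0.03,"y":0,"z":0,"yaw":0,"fingers":1},
    {"x":-0.045,"y":0,"z":0,"yaw":0,"fingers":1},
    {"x":-0.058,"y":0,"z":0,"yaw":0,"fingers":1},
    {"x":-0.065,"y":0,"z":0,"yaw":0,"fingers":1},
  ],
)

```text
time: 8.25
eef_pos: [0.525, 0.2245, 0.0336]
tcp_rot: [0.002, 1.0, 0.0, 0.001]
contact_force: [-0.1, 0.3, -2.8]
opening: 0.219
finger_force: 108.0
```

Request:
move_arm(
  plan=[
    {"x":-0.003,"y":0,"z":0,"yaw":0,"fingers":1},
    {"x":-0.006,"y":0,"z":0,"yaw":0,"fingers":1},
    {"x":-0.008,"y":0,"z":0,"yaw":0,"fingers":1},
    {"x":-0.01,"y":0,"z":0,"yaw":0,"fingers":1},
    {"x":-0.01,"y":0,"z":0,"yaw":0,"fingers":1},
  ],
)

```text
time: 8.75
eef_pos: [0.5331, 0.2246, 0.0334]
tcp_rot: [0.001, 1.0, 0.0, 0.0]
contact_force: [0.1, -0.3, -2.8]
opening: 0.217
finger_force: 108.0
```

Request:
move_arm(
  plan=[
    {"x":-0.002,"y":0,"z":0,"yaw":0,"fingers":1},
    {"x":-0.004,"y":0,"z":0,"yaw":0,"fingers":1},
    {"x":-0.006,"y":0,"z":0,"yaw":0,"fingers":1},
    {"x":-0.008,"y":0,"z":0,"yaw":0,"fingers":1},
  ],
)

```text
time: 9.15
eef_pos: [0.5405, 0.2246, 0.0332]
tcp_rot: [0.001, 1.0, -0.0, -0.001]
contact_force: [-2.1, 0.7, -2.1]
opening: 0.22
finger_force: 108.0
```

```bash
python3 - <<'E'
from h import *
s=ctrl.get_state(); print(s['eef_pos'],s['contact_force'],s['wrist_torque'])
im,*_=snap('side','s4'); snap('scene','c4'); snap('wrist','w4')
a=cv2.imread('pics/s4.png')[140:230,240:350]; b=cv2.imread('pics/c4.png')[215:310,300:410]
a=cv2.resize(a,(440,360),interpolation=3);b=cv2.resize(b,(360,360),interpolation=3); cv2.imwrite('pics/v4.png',np.hstack([a,b]))
E
```

```text
[0.5405329  0.22455141 0.03316676] [-2.08655662  0.67550558 -2.09057236] [0.00870563 0.39447333 0.03202412]
```

View pics/v4.png

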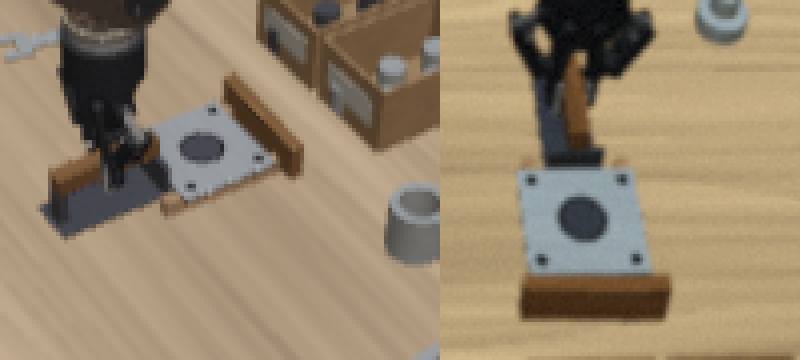

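v4: blade fully under the cover, backrest touching its near edge at (165,140), gripper clear of the cover, nothing tilted. Lifting slowly.

Request:
move_arm(
  plan=[
    {"x":0,"y":0,"z":-0.004,"yaw":0,"fingers":1},
    {"x":0,"y":0,"z":-0.007,"yaw":0,"fingers":1},
    {"x":0,"y":0,"z":-0.01,"yaw":0,"fingers":1},
    {"x":0,"y":0,"z":-0.013,"yaw":0,"fingers":1},
    {"x":0,"y":0,"z":-0.016,"yaw":0,"fingers":1},
  ],
  force=120,
)

```text
time: 9.8
eef_pos: [0.5405, 0.2244, 0.0491]
tcp_rot: [0.001, 1.0, -0.0, -0.001]
contact_force: [0.6, 0.6, -5.3]
opening: 0.214
finger_force: 117.3
```

Request:
move_arm(
  plan=[
    {"x":0,"y":0,"z":-0.005,"yaw":0,"fingers":1},
    {"x":0,"y":0,"z":-0.013,"yaw":0,"fingers":1},
    {"x":0,"y":0,"z":-0.024,"yaw":0,"fingers":1},
    {"x":0,"y":0,"z":-0.036,"yaw":0,"fingers":1},
    {"x":0,"y":0,"z":-0.048,"yaw":0,"fingers":1},
  ],
)

```text
time: 10.3
eef_pos: [0.5414, 0.2246, 0.0988]
tcp_rot: [0.001, 1.0, 0.0, 0.0]
contact_force: [-0.2, -0.8, -5.1]
opening: 0.214
finger_force: 117.3
```

Request:
move_arm(
  plan=[
    {"x":0,"y":0,"z":-0.014,"yaw":0,"fingers":1},
    {"x":0,"y":0,"z":-0.03,"yaw":0,"fingers":1},
    {"x":0,"y":0,"z":-0.046,"yaw":0,"fingers":1},
    {"x":0,"y":0,"z":-0.062,"yaw":0,"fingers":1},
    {"x":0,"y":0,"z":-0.078,"yaw":0,"fingers":1},
  ],
)

```text
time: 10.8
eef_pos: [0.5411, 0.2246, 0.1769]
tcp_rot: [0.001, 1.0, 0.0, 0.0]
contact_force: [-0.2, -0.3, -5.3]
opening: 0.214
finger_force: 117.3
```

Request:
move_arm(
  plan=[
    {"x":0,"y":0,"z":-0.015,"yaw":0,"fingers":1},
    {"x":0,"y":0,"z":-0.026,"yaw":0,"fingers":1},
    {"x":0,"y":0,"z":-0.032,"yaw":0,"fingers":1},
    {"x":0,"y":0,"z":-0.034,"yaw":0,"fingers":1},
    {"x":0,"y":0,"z":-0.034,"yaw":0,"fingers":1},
  ],
)

```text
time: 11.3
eef_pos: [0.5409, 0.2245, 0.209]
tcp_rot: [0.001, 1.0, -0.0, -0.0]
contact_force: [0.5, -1.1, -4.2]
opening: 0.214
finger_force: 117.3
```

```bash
python3 - <<'E'
from h import *
s=ctrl.get_state(); print(s['eef_pos'],s['contact_force'],s['wrist_torque'],s['opening'])
snap('side','s5'); snap('scene','c5'); snap('wrist','w5')
a=cv2.imread('pics/s5.png')[90:230,230:370]; b=cv2.imread('pics/w5.png')
cv2.imwrite('pics/v5.png',np.hstack([cv2.resize(a,(360,360),interpolation=3),cv2.resize(b,(440,360),interpolation=3)]))
E
```

```text
[0.54088336 0.22451393 0.20904632] [ 0.50067447 -1.06030863 -4.23547119] [0.00634238 0.34693997 0.04249115] 0.2144517353497169
```

View pics/v5.png

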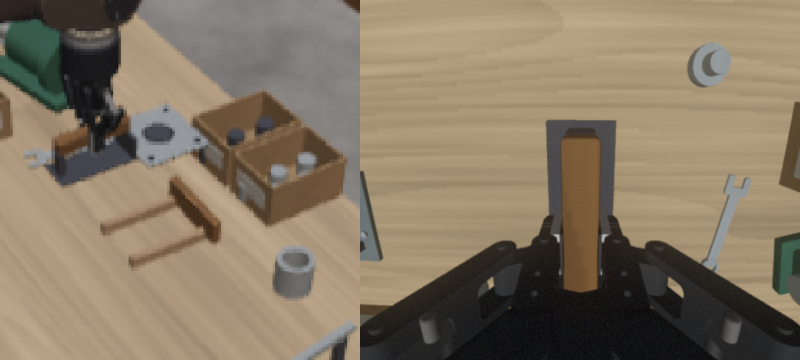

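v5: the cover sits level on the blade and the battens are empty. Now I measure how the cover sits on the lifter and locate the rails more finely.

```bash
cat > m5.py <<'E'
from seg import *
C5=load('c5');S5=load('s5'); zt=.209-.0276+.010
pc=np.array([.541+.0004+.106,.2245+.001,zt])
cor=pc+np.array([(-.05,-.053,0),(-.05,.053,0),(.05,.053,0),(.05,-.053,0)])
for n,c in(('c5',C5),('s5',S5)):
    u=proj(c,pc)[0]; pq=proj(c,cor); print(n,'pred',pq.round(1).tolist())
    lo=np.floor(pq.min(0)-12).astype(int);hi=np.ceil(pq.max(0)+12).astype(int)
    sd=pq[0]*.3+u*.7
    try:
        q=quad(n,c,tuple(map(float,sd)),(*lo,*hi),smax=60,vmin=100); P=onz(c,q,zt); print(q.round(1).tolist(),P[:,:2].round(4).tolist(),P.mean(0).round(4))
    except Exception as e: print(e)
# rails in w3
g=cv2.imread('pics/w3.png'); hsv=cv2.cvtColor(g,cv2.COLOR_BGR2HSV)
for r in (195,225,255): print(r,[tuple(int(t) for t in hsv[r,i,1:]) for i in range(26,126,2)])
E
python3 m5.py
```

```text
c5 pred [[329.3, 219.5], [368.5, 219.1], [376.3, 247.1], [334.5, 247.7]]
[[376.4, 248.4], [332.9, 248.9], [328.4, 218.9], [368.6, 218.6]] [[0.7015, 0.2779], [0.7013, 0.1679], [0.5951, 0.1702], [0.5956, 0.2793]] [0.6484 0.2238 0.1914]
s5 pred [[286.9, 153.1], [271.0, 137.2], [294.3, 128.6], [310.8, 143.8]]
[[312.1, 145.1], [284.6, 157.1], [278.4, 134.6], [294.6, 128.6]] [[0.6971, 0.1637], [0.5789, 0.1581], [0.6281, 0.2778], [0.6982, 0.2778]] [0.6506 0.2194 0.1914]
195 [(73, 172), (70, 171), (63, 167), (11, 163), (17, 162), (14, 162), (14, 168), (16, 163), (7, 114), (29, 80), (29, 80), (38, 93), (72, 169), (73, 172), (71, 172), (73, 172), (72, 171), (75, 171), (73, 171), (71, 173), (73, 171), (73, 171), (68, 173), (74, 169), (71, 170), (16, 130), (25, 131), (26, 128), (25, 130), (24, 127), (22, 129), (23, 132), (21, 131), (27, 132), (25, 131), (27, 130), (27, 130), (25, 131), (25, 134), (16, 160), (17, 162), (14, 161), (17, 167), (18, 166), (14, 148), (6, 79), (10, 77), (20, 114), (30, 128), (25, 131)]
225 [(70, 179), (72, 178), (52, 173), (14, 164), (16, 162), (15, 165), (12, 166), (1
[... 299 characters left out ...]
0), (26, 129), (27, 132), (24, 130), (23, 135), (17, 164), (17, 165), (16, 162), (14, 167), (14, 165), (12, 128), (13, 77), (13, 80), (25, 122), (24, 128), (29, 130)]
255 [(72, 180), (70, 181), (49, 173), (12, 166), (15, 165), (11, 163), (14, 168), (15, 158), (22, 92), (28, 82), (27, 84), (32, 80), (38, 61), (48, 64), (56, 59), (42, 61), (49, 63), (42, 61), (40, 63), (53, 58), (45, 63), (44, 64), (42, 66), (73, 116), (73, 171), (73, 177), (73, 177), (72, 178), (71, 176), (72, 178), (72, 177), (72, 176), (74, 173), (76, 168), (71, 169), (72, 169), (71, 170), (73, 171), (49, 165), (17, 165), (17, 164), (14, 163), (14, 166), (14, 162), (4, 119), (22, 81), (21, 84), (28, 64), (33, 61), (33, 61)]
```

```bash
cat > rails.py <<'E'
from seg import *
im=cv2.imread('pics/w3.png'); hsv=cv2.cvtColor(cv2.resize(im,None,fx=4,fy=4,interpolation=cv2.INTER_CUBIC),cv2.COLOR_BGR2HSV)
m=(hsv[...,1]<42)&(hsv[...,2]>146)
th=.2618; n=np.array([-np.sin(th),0,np.cos(th)]); s0=np.array([.631,-.195,.110])
def plane(uv):
    o,v=ray(W,uv); return o+v*(((s0-o)@n)/(v@n))[:,None]
for nm,a0,b0 in(('-y',24,56),('+y',100,124)):
    L=[]
    for r in range(185*4,270*4,8):
        k=np.where(m[r,a0*4:b0*4])[0]
        if len(k): L.append(((k[0]+a0*4)/4-.4,(k[-1]+1+a0*4)/4-.4,r/4-.4))
    L=np.array(L); PL=plane(L[:,[0,2]]);PR=plane(L[:,[1,2]])
    fl=np.polyfit(PL[:,0]-.631,PL[:,1],1);fr=np.polyfit(PR[:,0]-.631,PR[:,1],1)
    print(nm,'width',fr[1]-fl[1],'centre y',(fl[1]+fr[1])/2,'yaw',fl[0],fr[0],'edges',fl[1],fr[1])
    c=int(4*(a0+b0)/2) if nm=='+y' else int(4*36)
    col=m[:,int(4*(L[:,0].mean()+4))]; k=np.where(col[160*4:300*4])[0]/4+160; print(' rows',k[0],k[-1],plane([(L[:,0].mean()+4,k[0]),(L[:,0].mean()+4,k[-1])]).round(4).tolist())
    x=int(L[:,0].mean()+4); print([(int(v),int(im[v,x].max())) for v in list(range(164,182))+list(range(276,290))])
E
python3 rails.py
```

```text
-y width 0.011773442956249297 centre y -0.23581696351268894 yaw -0.0061694926855871655 -0.005563983156270195 edges -0.2417036849908136 -0.2299302420345643
 rows 166.75 283.25 [[0.5738, -0.2376, 0.0947], [0.6914, -0.2377, 0.1262]]
[(164, 178), (165, 176), (166, 167), (167, 146), (168, 141), (169, 135), (170, 134), (171, 135), (172, 133), (173, 129), (174, 124), (175, 126), (176, 158), (177, 162), (178, 163), (179, 162), (180, 164), (181, 161), (276, 166), (277, 165), (278, 165), (279, 167), (280, 165), (281, 166), (282, 166), (283, 176), (284, 184), (285, 186), (286, 185), (287, 186), (288, 189), (289, 190)]
+y width 0.011489706454995585 centre y -0.15724056763850366 yaw -0.01305919329600525 -0.009796365503354144 edges -0.16298542086600146 -0.15149571441100587
 rows 167.5 286.25 [[0.5747, -0.1592, 0.0949], [0.6925, -0.159, 0.1265]]
[(164, 129), (165, 129), (166, 130), (167, 146), (168, 166), (169, 167), (170, 165), (171, 166), (172, 166), (173, 166), (174, 165), (175, 148), (176, 138), (177, 155), (178, 163), (179, 163), (180, 163), (181, 164), (276, 165), (277, 165), (278, 166), (279, 166), (280, 164), (281, 165), (282, 168), (283, 165), (284, 164), (285, 166), (286, 179), (287, 186), (288, 186), (289, 187)]
```

Request:
move_arm(
  plan=[
    {"x":0,"y":-0.006,"z":0,"yaw":0,"fingers":1},
    {"x":0,"y":-0.018,"z":0,"yaw":0,"fingers":1},
    {"x":0,"y":-0.036,"z":0,"yaw":0,"fingers":1},
    {"x":0,"y":-0.058,"z":0,"yaw":0,"fingers":1},
    {"x":0,"y":-0.08,"z":0,"yaw":0,"fingers":1},
  ],
)

```text
time: 11.95
eef_pos: [0.5406, 0.1429, 0.2091]
tcp_rot: [0.001, 1.0, -0.0, -0.0]
contact_force: [0.1, -0.1, -5.2]
opening: 0.217
finger_force: 117.4
```

Request:
move_arm(
  plan=[
    {"x":0,"y":-0.022,"z":0,"yaw":0,"fingers":1},
    {"x":0,"y":-0.044,"z":0,"yaw":0,"fingers":1},
    {"x":0,"y":-0.066,"z":0,"yaw":0,"fingers":1},
    {"x":0,"y":-0.088,"z":0,"yaw":0,"fingers":1},
    {"x":0,"y":-0.11,"z":0,"yaw":0,"fingers":1},
  ],
)

```text
time: 12.45
eef_pos: [0.5401, 0.0326, 0.2092]
tcp_rot: [0.002, 1.0, -0.0, -0.0]
contact_force: [-0.2, -0.6, -4.7]
opening: 0.218
finger_force: 117.4
```

Request:
move_arm(
  plan=[
    {"x":0.001,"y":-0.022,"z":0,"yaw":0,"fingers":1},
    {"x":0.002,"y":-0.044,"z":0,"yaw":0,"fingers":1},
    {"x":0.003,"y":-0.066,"z":0,"yaw":0,"fingers":1},
    {"x":0.004,"y":-0.088,"z":0,"yaw":0,"fingers":1},
    {"x":0.005,"y":-0.11,"z":0,"yaw":0,"fingers":1},
  ],
)

```text
time: 12.95
eef_pos: [0.5346, -0.0773, 0.2093]
tcp_rot: [0.002, 1.0, -0.0, -0.0]
contact_force: [0.2, 0.3, -4.9]
opening: 0.215
finger_force: 117.5
```

Request:
move_arm(
  plan=[
    {"x":0.001,"y":-0.022,"z":0,"yaw":0.001,"fingers":1},
    {"x":0.002,"y":-0.044,"z":0,"yaw":0.002,"fingers":1},
    {"x":0.003,"y":-0.064,"z":0,"yaw":0.003,"fingers":1},
    {"x":0.004,"y":-0.082,"z":0,"yaw":0.004,"fingers":1},
    {"x":0.004,"y":-0.098,"z":0,"yaw":0.005,"fingers":1},
  ],
)

```text
time: 13.45
eef_pos: [0.5302, -0.1753, 0.2093]
tcp_rot: [0.004, 1.0, -0.0, -0.0]
contact_force: [0.4, 0.2, -5.3]
opening: 0.214
finger_force: 117.5
```

Request:
move_arm(
  plan=[
    {"x":0,"y":-0.012,"z":0,"yaw":0,"fingers":1},
    {"x":0,"y":-0.019,"z":0,"yaw":0,"fingers":1},
    {"x":0,"y":-0.0215,"z":0,"yaw":0,"fingers":1},
    {"x":0,"y":-0.0215,"z":0,"yaw":0,"fingers":1},
    {"x":0,"y":-0.0215,"z":0,"yaw":0,"fingers":1},
  ],
)

```text
time: 13.95
eef_pos: [0.5308, -0.1943, 0.2092]
tcp_rot: [0.004, 1.0, 0.0, -0.0]
contact_force: [0.3, -0.1, -6.0]
opening: 0.217
finger_force: 117.4
```

Request:
move_arm(
  plan=[
    {"x":0,"y":0,"z":0,"yaw":0,"fingers":1},
    {"x":0,"y":0,"z":0,"yaw":0,"fingers":1},
    {"x":0,"y":0,"z":0,"yaw":0,"fingers":1},
  ],
)

```text
time: 14.25
eef_pos: [0.5309, -0.1946, 0.2094]
tcp_rot: [0.004, 1.0, 0.0, 0.0]
contact_force: [0.1, 0.4, -5.8]
opening: 0.214
finger_force: 117.4
```

```bash
cat > m6.py <<'E'
from seg import *
np.set_printoptions(precision=4,suppress=True)
s=ctrl.get_state(); t=s['eef_pos']; print(t,s['tcp_rot'],s['contact_force'])
zt=t[2]-.0276+.010
snap('scene','c6');snap('side','s6');snap('wrist','w6')
pc=np.array([t[0]+.0004+.106,t[1],zt]); cor=pc+np.array([(-.05,-.053,0),(-.05,.053,0),(.05,.053,0),(.05,-.053,0)])
for n in('c6','s6'):
    c=load(n); pq=proj(c,cor); u=proj(c,pc)[0]; lo=np.floor(pq.min(0)-12).astype(int);hi=np.ceil(pq.max(0)+12).astype(int)
    q=quad(n,c,tuple(map(float,pq[3]*.3+u*.7)),(*lo,*hi),60,100); P=onz(c,q,zt); print(n,pq.round(1).tolist(),q.round(1).tolist(),P[:,:2].round(4).tolist(),P.mean(0))
# stop top inner edge in w3
W=load('w3'); print('stop edge', onz(W,[(36,175.7),(108,175.7)],.1067), 'expect x', .6315-.0509)
E
python3 m6.py
```

```text
[ 0.5309 -0.1946  0.2094] [0.0036 1.     0.     0.    ] [ 0.1283  0.3578 -5.7944]
c6 [[172.4, 218.1], [212.0, 217.8], [209.0, 245.9], [166.6, 246.3]] [[213.4, 258.4], [163.6, 258.4], [172.1, 217.4], [212.4, 217.1]] [[0.7279, -0.1276], [0.7265, -0.2487], [0.5845, -0.2487], [0.5848, -0.1408]] [ 0.6559 -0.1914  0.1918]
s6 [[361.7, 231.6], [339.7, 209.5], [365.3, 197.5], [387.9, 218.5]] [[402.4, 227.4], [358.1, 233.9], [347.9, 205.6], [365.4, 197.4]] [[0.6996, -0.2971], [0.5729, -0.2489], [0.6188, -0.1416], [0.6879, -0.1413]] [ 0.6448 -0.2072  0.1918]
stop edge [[ 0.5813 -0.2274  0.1067]
 [ 0.5812 -0.152   0.1067]] expect x 0.5806
```

```bash
cat > r2.py <<'E'
from seg import *
im=cv2.imread('pics/scene0.png'); f=8
hsv=cv2.cvtColor(cv2.resize(im,None,fx=f,fy=f,interpolation=cv2.INTER_CUBIC),cv2.COLOR_BGR2HSV)
th=.2618; n=np.array([-np.sin(th),0,np.cos(th)]); s0=np.array([.6315,-.196,.110])
def plane(c,uv):
    o,v=ray(c,uv); return o+v*(((s0-o)@n)/(v@n))[:,None]
off=.5-.5/f
for nm,sg in(('-y',-1),('+y',1)):
    out=[]
    for dx in(-.02,0,.02,.04):
        ce=s0+np.array([dx,sg*.039,dx*np.tan(th)]); u,v=proj(A,ce)[0]
        r=int((v+.5)*f); k0=int((u-5)*f);k1=int((u+6)*f); row=hsv[r,k0:k1]; mm=(row[:,1]<55)&(row[:,2]>138)
        k=np.where(mm)[0]; e=[((k[0]+k0)/f-off+.06,v),((k[-1]+1+k0)/f-off+.06,v)]; P=plane(A,e); out.append((dx,*P[:,1].round(4),round(float(P[:,1].mean()),4)))
    print(nm,out)
ce=proj(A,s0+[0,-.039,0])[0]; r=int(ce[1]);print([tuple(int(t) for t in cv2.cvtColor(im[r:r+1,i:i+1],cv2.COLOR_BGR2HSV)[0,0,1:]) for i in range(int(ce[0])-6,int(ce[0])+8)])
E
python3 r2.py
```

```text
-y [(-0.02, np.float64(-0.24), np.float64(-0.2278), -0.2339), (0, np.float64(-0.24), np.float64(-0.2283), -0.2341), (0.02, np.float64(-0.2402), np.float64(-0.2287), -0.2344), (0.04, np.float64(-0.241), np.float64(-0.2287), -0.2348)]
+y [(-0.02, np.float64(-0.1618), np.float64(-0.1496), -0.1557), (0, np.float64(-0.162), np.float64(-0.15), -0.156), (0.02, np.float64(-0.1611), np.float64(-0.1507), -0.1559), (0.04, np.float64(-0.1618), np.float64(-0.1506), -0.1562)]
[(89, 174), (89, 170), (89, 169), (90, 170), (72, 167), (15, 157), (25, 161), (31, 167), (35, 162), (31, 130), (24, 63), (18, 29), (20, 25), (85, 69)]
```

Request:
move_arm(
  plan=[
    {"x":0,"y":0,"z":0.008,"yaw":0,"fingers":1},
    {"x":0,"y":0,"z":0.02,"yaw":0,"fingers":1},
    {"x":0,"y":0,"z":0.034,"yaw":0,"fingers":1},
    {"x":0,"y":0,"z":0.046,"yaw":0,"fingers":1},
    {"x":0,"y":0,"z":0.052,"yaw":0,"fingers":1},
  ],
)

```text
time: 14.9
eef_pos: [0.5295, -0.1942, 0.1544]
tcp_rot: [0.004, 1.0, 0.001, -0.002]
contact_force: [-0.1, 0.4, -5.1]
opening: 0.218
finger_force: 117.4
```

Request:
move_arm(
  plan=[
    {"x":0,"y":0,"z":0.002,"yaw":0,"fingers":1},
    {"x":0,"y":0,"z":0.004,"yaw":0,"fingers":1},
    {"x":0,"y":0,"z":0.006,"yaw":0,"fingers":1},
    {"x":0,"y":0,"z":0.008,"yaw":0,"fingers":1},
    {"x":0,"y":0,"z":0.01,"yaw":0,"fingers":1},
  ],
)

```text
time: 15.4
eef_pos: [0.5312, -0.1951, 0.1479]
tcp_rot: [0.004, 1.0, -0.0, 0.001]
contact_force: [-1.1, -0.1, -3.9]
opening: 0.213
finger_force: 117.6
```

Request:
move_arm(
  plan=[
    {"x":0,"y":0,"z":0.002,"yaw":0,"fingers":1},
    {"x":0,"y":0,"z":0.004,"yaw":0,"fingers":1},
    {"x":0,"y":0,"z":0.006,"yaw":0,"fingers":1},
    {"x":0,"y":0,"z":0.008,"yaw":0,"fingers":1},
    {"x":0,"y":0,"z":0.01,"yaw":0,"fingers":1},
  ],
)

```text
time: 15.9
eef_pos: [0.5311, -0.195, 0.1374]
tcp_rot: [0.004, 1.0, -0.0, 0.0]
contact_force: [0.8, -0.5, -4.2]
opening: 0.215
finger_force: 117.8
```

Request:
move_arm(
  plan=[
    {"x":0,"y":0,"z":0.003,"yaw":0,"fingers":1},
    {"x":0,"y":0,"z":0.006,"yaw":0,"fingers":1},
    {"x":0,"y":0,"z":0.009,"yaw":0,"fingers":1},
    {"x":0,"y":0,"z":0.011,"yaw":0,"fingers":1},
    {"x":0,"y":0,"z":0.012,"yaw":0,"fingers":1},
  ],
)

```text
time: 16.4
eef_pos: [0.5307, -0.1949, 0.125]
tcp_rot: [0.004, 1.0, 0.0, -0.0]
contact_force: [0.6, -0.2, -3.4]
opening: 0.215
finger_force: 117.8
```

Request:
move_arm(
  plan=[
    {"x":0,"y":0,"z":0,"yaw":0,"fingers":1},
    {"x":0,"y":0,"z":0,"yaw":0,"fingers":1},
  ],
)

```text
time: 16.6
eef_pos: [0.5307, -0.1949, 0.1253]
tcp_rot: [0.004, 1.0, 0.0, -0.0]
contact_force: [-0.3, 1.4, -3.6]
opening: 0.22
finger_force: 117.7
```

```bash
python3 - <<'E'
from h import *
s=ctrl.get_state(); print(s['eef_pos'],s['contact_force'],s['wrist_torque'],s['opening'])
snap('side','s7'); snap('scene','c7'); snap('wrist','w7')
a=cv2.imread('pics/s7.png')[180:280,310:400]; b=cv2.imread('pics/c7.png')[200:300,150:250]
cv2.imwrite('pics/v7.png',np.hstack([cv2.resize(a,(396,440),interpolation=3),cv2.resize(b,(404,440),interpolation=3)]))
E
```

```text
[ 0.530662   -0.19487448  0.12529   ] [-0.34750336  1.36133538 -3.58852849] [-0.01783217  0.12639349 -0.01965821] 0.22038713755372238
```

View pics/v7.png

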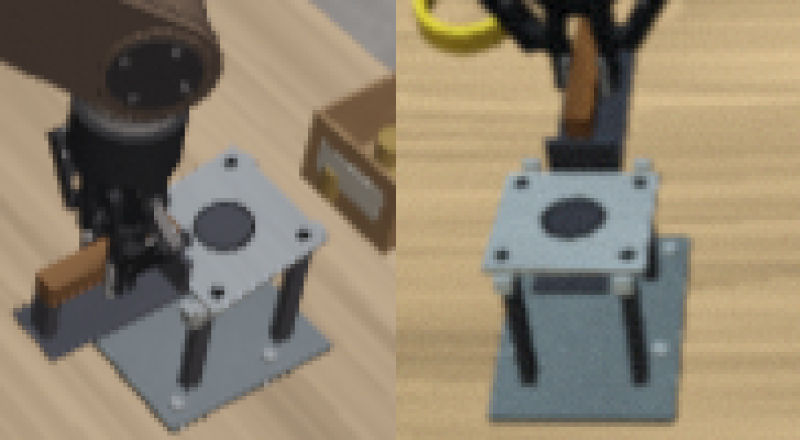

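v7: the far edge rests on both rails, the near edge is held by the blade just above them, and the stops show at (533,165) and (643,165). I draw back now with the blade lightly carrying the near edge, so friction seats it against the stops.

Request:
move_arm(
  plan=[
    {"x":0.001,"y":0,"z":0,"yaw":0,"fingers":1},
    {"x":0.003,"y":0,"z":0,"yaw":0,"fingers":1},
    {"x":0.005,"y":0,"z":0,"yaw":0,"fingers":1},
    {"x":0.007,"y":0,"z":0,"yaw":0,"fingers":1},
    {"x":0.009,"y":0,"z":0,"yaw":0,"fingers":1},
  ],
)

```text
time: 17.25
eef_pos: [0.5218, -0.1949, 0.1254]
tcp_rot: [0.004, 1.0, -0.0, 0.0]
contact_force: [1.6, -0.4, -3.6]
opening: 0.216
finger_force: 117.8
```

Request:
move_arm(
  plan=[
    {"x":0.002,"y":0,"z":0,"yaw":0,"fingers":1},
    {"x":0.004,"y":0,"z":0,"yaw":0,"fingers":1},
    {"x":0.006,"y":0,"z":0,"yaw":0,"fingers":1},
    {"x":0.008,"y":0,"z":0,"yaw":0,"fingers":1},
    {"x":0.01,"y":0,"z":0,"yaw":0,"fingers":1},
  ],
)

```text
time: 17.75
eef_pos: [0.5117, -0.1948, 0.1254]
tcp_rot: [0.004, 1.0, -0.0, 0.0]
contact_force: [0.1, -0.6, -3.3]
opening: 0.215
finger_force: 117.8
```

```bash
cat > m8.py <<'E'
import sys
from seg import *
np.set_printoptions(precision=4,suppress=True)
fn=sys.argv[1]; s=ctrl.get_state(); print(s['eef_pos'],s['contact_force'],s['wrist_torque'])
snap('scene','c'+fn);snap('side','s'+fn);snap('wrist','w'+fn)
th=.2618; Rm=R.from_euler('y',-th).as_matrix(); s0=np.array([.6315,-.1950,.110])
c=load('c'+fn); cor=(np.array([(-.05,-.053,.006),(-.05,.053,.006),(.05,.053,.006),(.05,-.053,.006)])@Rm.T+s0)
pq=proj(c,cor); im=cv2.imread('pics/c'+fn+'.png'); lo=np.floor(pq.min(0)-6).astype(int);hi=np.ceil(pq.max(0)+4).astype(int)
np.save('pics/pq.npy',pq); print('home corners',pq.round(1).tolist())
f=8; off=.5-.5/f; big=cv2.resize(im,None,fx=f,fy=f,interpolation=cv2.INTER_CUBIC); hsv=cv2.cvtColor(big,cv2.COLOR_BGR2HSV)
n=Rm[:,2]
for dx in(-.03,-.01,.01,.03):   # left/right cover edges in rows
    l=[]
    for sg in(-1,1):
        u,v=proj(c,s0+Rm@[dx,sg*.053,.006])[0]; r=int((v+.5)*f); k0=int((u-5)*f);k1=int((u+5)*f)
        mm=((hsv[r,k0:k1,1]<55)&(hsv[r,k0:k1,2]>120)).astype(int); j=np.argmax(np.abs(np.diff(mm))) ; l.append((j+1+k0)/f-off)
    o,vv=ray(c,[(l[0],v),(l[1],v)]); p=o+vv*(((s0+.006*n-o)@n)/(vv@n))[:,None]; q=(p-s0)@Rm; print('dx',dx,'y edges rel seat',q[:,1],'mid',q[:,1].mean())
for y in(-.045,-.02,.02,.045):
    u,v=proj(c,s0+Rm@[-.05,y,.006])[0]; col=hsv[int((v-5)*f):int((v+5)*f),int((u+.5)*f)]; print('near edge col',y,round(v,1),[(i-5,tuple(int(t) for t in col[i*f,1:])) for i in range(1,10)])
E
python3 m8.py 8
```

```text
[ 0.5117 -0.1948  0.1254] [ 0.0914 -0.5888 -3.3371] [-0.0158  0.0746  0.0403]
home corners [[177.3, 239.0], [214.7, 238.7], [211.3, 259.2], [170.9, 259.6]]
dx -0.03 y edges rel seat [-0.0547  0.0541] mid -0.000325388184350045
dx -0.01 y edges rel seat [-0.0547  0.0545] mid -0.00010701438826067611
dx 0.01 y edges rel seat [-0.0543  0.0547] mid 0.00018399755224030034
dx 0.03 y edges rel seat [-0.0541  0.0388] mid -0.0076271841487134395
near edge col -0.045 239.0 [(-4, (88, 180)), (-3, (78, 183)), (-2, (55, 185)), (-1, (18, 166)), (0, (27, 121)), (1, (42, 84)), (2, (33, 125)), (3, (31, 173)), (4, (33, 179))]
near edge col -0.02 238.9 [(-4, (61, 75)), (-3, (45, 80)), (-2, (12, 88)), (-1, (18, 130)), (0, (34, 174)), (1, (31, 174)), (2, (29, 174)), (3, (32, 177)), (4, (29, 174))]
near edge col 0.02 238.8 [(-4, (14, 36)), (-3, (48, 53)), (-2, (45, 91)), (-1, (40, 139)), (0, (33, 170)), (1, (31, 173)), (2, (31, 171)), (3, (31, 173)), (4, (31, 175))]
near edge col 0.045 238.7 [(-4, (90, 178)), (-3, (58, 176)), (-2, (12, 165)), (-1, (32, 167)), (0, (39, 152)), (1, (35, 123)), (2, (33, 140)), (3, (36, 170)), (4, (32, 176))]
```

Request:
move_arm(
  plan=[
    {"x":0.003,"y":0,"z":0.001,"yaw":0,"fingers":1},
    {"x":0.006,"y":0,"z":0.002,"yaw":0,"fingers":1},
    {"x":0.009,"y":0,"z":0.003,"yaw":0,"fingers":1},
    {"x":0.012,"y":0,"z":0.004,"yaw":0,"fingers":1},
    {"x":0.015,"y":0,"z":0.005,"yaw":0,"fingers":1},
  ],
)

```text
time: 18.4
eef_pos: [0.4965, -0.1947, 0.1203]
tcp_rot: [0.004, 1.0, -0.0, -0.0]
contact_force: [0.6, 0.2, -2.3]
opening: 0.215
finger_force: 117.8
```

Request:
move_arm(
  plan=[
    {"x":0.002,"y":0,"z":0.001,"yaw":0,"fingers":1},
    {"x":0.004,"y":0,"z":0.002,"yaw":0,"fingers":1},
    {"x":0.004,"y":0,"z":0.004,"yaw":0,"fingers":1},
    {"x":0.004,"y":0,"z":0.006,"yaw":0,"fingers":1},
    {"x":0.004,"y":0,"z":0.007,"yaw":0,"fingers":1},
  ],
)

```text
time: 18.9
eef_pos: [0.4928, -0.1946, 0.113]
tcp_rot: [0.004, 1.0, 0.0, -0.0]
contact_force: [0.2, -0.7, -2.5]
opening: 0.217
finger_force: 117.8
```

```bash
python3 m8.py 9
```

```text
[ 0.4928 -0.1946  0.113 ] [ 0.222  -0.6593 -2.4566] [-0.0264  0.0187 -0.0211]
home corners [[177.3, 239.0], [214.7, 238.7], [211.3, 259.2], [170.9, 259.6]]
dx -0.03 y edges rel seat [-0.053   0.0555] mid 0.0012499143500171173
dx -0.01 y edges rel seat [-0.0537  0.0549] mid 0.000583013168750951
dx 0.01 y edges rel seat [-0.0539  0.055 ] mid 0.0005234300306540818
dx 0.03 y edges rel seat [-0.0537  0.0535] mid -0.00012024134916753526
near edge col -0.045 239.0 [(-4, (89, 181)), (-3, (79, 177)), (-2, (73, 186)), (-1, (69, 192)), (0, (30, 172)), (1, (27, 140)), (2, (40, 102)), (3, (35, 125)), (4, (28, 172))]
near edge col -0.02 238.9 [(-4, (78, 167)), (-3, (81, 170)), (-2, (87, 164)), (-1, (68, 139)), (0, (6, 133)), (1, (32, 169)), (2, (34, 175)), (3, (33, 172)), (4, (35, 177))]
near edge col 0.02 238.8 [(-4, (66, 66)), (-3, (59, 69)), (-2, (49, 68)), (-1, (49, 68)), (0, (38, 106)), (1, (32, 165)), (2, (32, 173)), (3, (33, 172)), (4, (33, 172))]
near edge col 0.045 238.7 [(-4, (89, 181)), (-3, (61, 177)), (-2, (5, 158)), (-1, (11, 144)), (0, (15, 149)), (1, (29, 150)), (2, (39, 118)), (3, (30, 128)), (4, (36, 169))]
```

Request:
move_arm(
  plan=[
    {"x":0.008,"y":0,"z":0,"yaw":0,"fingers":1},
    {"x":0.02,"y":0,"z":0,"yaw":0,"fingers":1},
    {"x":0.035,"y":0,"z":0,"yaw":0,"fingers":1},
    {"x":0.05,"y":0,"z":0,"yaw":0,"fingers":1},
    {"x":0.065,"y":0,"z":0,"yaw":0,"fingers":1},
  ],
)

```text
time: 19.55
eef_pos: [0.4263, -0.1938, 0.1132]
tcp_rot: [0.004, 1.0, 0.0, -0.0]
contact_force: [-0.9, -0.7, -2.2]
opening: 0.214
finger_force: 117.8
```

Request:
move_arm(
  plan=[
    {"x":0.012,"y":0,"z":0,"yaw":0,"fingers":1},
    {"x":0.02,"y":0,"z":0,"yaw":0,"fingers":1},
    {"x":0.022,"y":0,"z":0,"yaw":0,"fingers":1},
    {"x":0.022,"y":0,"z":0,"yaw":0,"fingers":1},
  ],
)

```text
time: 19.95
eef_pos: [0.4057, -0.1941, 0.1135]
tcp_rot: [0.004, 1.0, -0.0, 0.0]
contact_force: [0.4, 0.4, -2.4]
opening: 0.218
finger_force: 117.8
```

Request:
move_arm(
  plan=[
    {"x":0,"y":0,"z":-0.02,"yaw":0,"fingers":1},
    {"x":0,"y":0,"z":-0.05,"yaw":0,"fingers":1},
    {"x":0,"y":0,"z":-0.09,"yaw":0,"fingers":1},
    {"x":0,"y":0.02,"z":-0.125,"yaw":0,"fingers":1},
    {"x":0,"y":0.04,"z":-0.14,"yaw":0,"fingers":1},
  ],
)

```text
time: 20.45
eef_pos: [0.4081, -0.1548, 0.258]
tcp_rot: [0.004, 1.0, -0.002, 0.003]
contact_force: [-0.1, 0.6, -2.7]
opening: 0.213
finger_force: 117.9
```

Request:
move_arm(
  plan=[
    {"x":-0.02,"y":0.03,"z":-0.005,"yaw":0,"fingers":1},
    {"x":-0.06,"y":0.05,"z":-0.01,"yaw":0,"fingers":1},
    {"x":-0.1,"y":0.06,"z":-0.01,"yaw":0,"fingers":1},
    {"x":-0.14,"y":0.06,"z":-0.01,"yaw":0,"fingers":1},
    {"x":-0.17,"y":0.06,"z":-0.01,"yaw":0,"fingers":1},
  ],
)

```text
time: 20.95
eef_pos: [0.5792, -0.0943, 0.2631]
tcp_rot: [0.003, 1.0, 0.0, 0.0]
contact_force: [-1.2, 0.4, -2.4]
opening: 0.213
finger_force: 118.0
```

Request:
move_arm(
  plan=[
    {"x":-0.02,"y":0,"z":0,"yaw":0,"fingers":1},
    {"x":-0.03,"y":0,"z":0,"yaw":0,"fingers":1},
    {"x":-0.03,"y":0,"z":0,"yaw":0,"fingers":1},
    {"x":-0.03,"y":0,"z":0,"yaw":0,"fingers":1},
    {"x":-0.03,"y":0,"z":0,"yaw":0,"fingers":1},
  ],
)

```text
time: 21.45
eef_pos: [0.6058, -0.0955, 0.2634]
tcp_rot: [0.004, 1.0, 0.0, -0.0]
contact_force: [0.1, -0.6, -2.6]
opening: 0.213
finger_force: 118.0
```

```bash
cat > m10.py <<'E'
import sys
from seg import *
np.set_printoptions(precision=4,suppress=True)
fn=sys.argv[1]; snap('wrist','w'+fn); snap('scene','c'+fn); snap('side','s'+fn); s=ctrl.get_state(); print(s['eef_pos'],s['tcp_rot'])
c=load('w'+fn); th=.2618; Rm=R.from_euler('z',-.007).as_matrix()@R.from_euler('y',-th).as_matrix(); s0=np.array([.6318,-.1960,.110])
cor=np.array([(-.05,-.053,.006),(-.05,.053,.006),(.05,.053,.006),(.05,-.053,.006)])@Rm.T+s0
pq=proj(c,cor); print('home',pq.round(1).tolist())
lo=np.maximum(np.floor(pq.min(0)-15),0).astype(int);hi=np.ceil(pq.max(0)+15).astype(int)
q=quad('w'+fn,c,tuple(map(float,pq[:4].mean(0)*.4+pq[3]*.6)),(*lo,*hi),42,142)
n=Rm[:,2];o,v=ray(c,q); P=o+v*(((s0+.006*n-o)@n)/(v@n))[:,None]; print(q.round(1).tolist()); print((P-s0)@Rm)
im=cv2.imread('pics/w'+fn+'.png'); cr=im[lo[1]:hi[1],lo[0]:hi[0]]; k=min(800/cr.shape[1],600/cr.shape[0]); print(lo,hi,k)
cv2.imwrite('pics/v'+fn+'.png',cv2.resize(cr,None,fx=k*.999,fy=k*.999,interpolation=3))
E
python3 m10.py 10
```

```text
[ 0.606  -0.0956  0.2637] [ 0.0041  1.     -0.0001  0.0002]
home [[134.7, 171.0], [234.9, 170.6], [235.0, 266.3], [135.1, 265.7]]
[[234.1, 170.6], [234.6, 276.6], [134.9, 275.4], [134.4, 170.4]]
[[-0.05    0.0522  0.006 ]
 [ 0.0608  0.0525  0.006 ]
 [ 0.0602 -0.0534  0.006 ]
 [-0.0506 -0.0534  0.006 ]]
[119 155] [251 282] 4.724409448818897
```

View pics/v10.png

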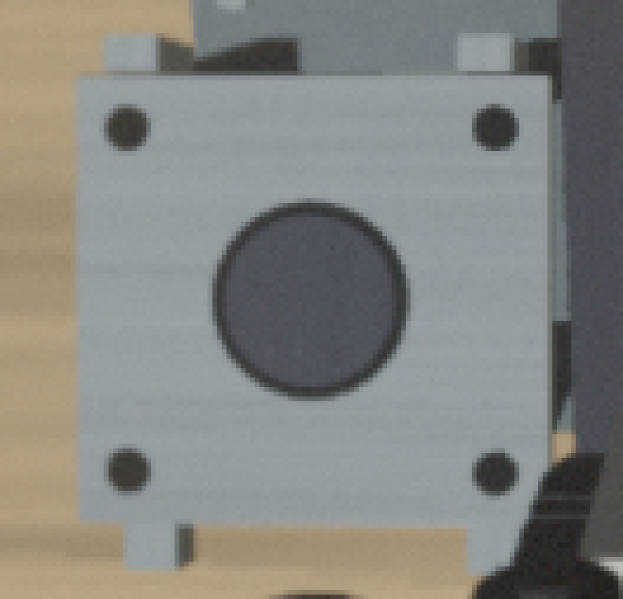

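v10 (crop offset 119,155, scale 4.72): the cover spans (78..551, 75..525). Both stop tops (left 105–158, right 458–513) end at row 71–72, flush with its near edge. Overhang is even on both sides after allowing for parallax, so it is seated, centred and square. Now I set the lifter down on the free bench at about (0.495, 0.01).

Request:
move_arm(
  plan=[
    {"x":0.02,"y":0.02,"z":0,"yaw":0,"fingers":1},
    {"x":0.05,"y":0.05,"z":0,"yaw":0,"fingers":1},
    {"x":0.08,"y":0.08,"z":0,"yaw":0,"fingers":1},
    {"x":0.1,"y":0.1,"z":0,"yaw":0,"fingers":1},
    {"x":0.11,"y":0.105,"z":0,"yaw":0,"fingers":1},
  ],
)

```text
time: 22.1
eef_pos: [0.4955, 0.012, 0.2636]
tcp_rot: [0.003, 1.0, 0.0, 0.0]
contact_force: [0.1, -0.9, -2.0]
opening: 0.217
finger_force: 117.9
```

Request:
move_arm(
  plan=[
    {"x":0,"y":0,"z":0.03,"yaw":0,"fingers":1},
    {"x":0,"y":0,"z":0.07,"yaw":0,"fingers":1},
    {"x":0,"y":0,"z":0.11,"yaw":0,"fingers":1},
    {"x":0,"y":0,"z":0.15,"yaw":0,"fingers":1},
    {"x":0,"y":0,"z":0.18,"yaw":0,"fingers":1},
  ],
)

```text
time: 22.6
eef_pos: [0.4966, 0.0098, 0.0812]
tcp_rot: [0.004, 1.0, -0.0, -0.001]
contact_force: [0.4, -0.3, -3.1]
opening: 0.215
finger_force: 118.0
```

Request:
move_arm(
  plan=[
    {"x":0,"y":0,"z":0.02,"yaw":0,"fingers":1},
    {"x":0,"y":0,"z":0.035,"yaw":0,"fingers":1},
    {"x":0,"y":0,"z":0.045,"yaw":0,"fingers":1},
    {"x":0,"y":0,"z":0.05,"yaw":0,"fingers":1},
    {"x":0,"y":0,"z":0.05,"yaw":0,"fingers":1},
  ],
)

```text
time: 23.1
eef_pos: [0.4975, 0.0101, 0.0332]
tcp_rot: [0.004, 1.0, -0.0, -0.0]
contact_force: [0.3, -0.5, -2.5]
opening: 0.22
finger_force: 118.0
```

Request:
move_arm(
  plan=[
    {"x":0,"y":0,"z":0.001,"yaw":0,"fingers":1},
    {"x":0,"y":0,"z":0.002,"yaw":0,"fingers":1},
    {"x":0,"y":0,"z":0.002,"yaw":0,"fingers":1},
    {"x":0,"y":0,"z":0.002,"yaw":0,"fingers":1},
  ],
)

```text
time: 23.5
eef_pos: [0.4977, 0.0103, 0.0318]
tcp_rot: [0.004, 1.0, -0.0, 0.0]
contact_force: [-0.3, 0.3, -1.7]
opening: 0.214
finger_force: 118.0
```

Request:
move_arm(
  plan=[
    {"x":0,"y":0,"z":0.001,"yaw":0,"fingers":1},
    {"x":0,"y":0,"z":0.002,"yaw":0,"fingers":1},
    {"x":0,"y":0,"z":0.003,"yaw":0,"fingers":1},
    {"x":0,"y":0,"z":0.0035,"yaw":0,"fingers":1},
  ],
)

```text
time: 23.9
eef_pos: [0.4973, 0.0104, 0.0277]
tcp_rot: [0.004, 1.0, 0.0, -0.0]
contact_force: [-1.6, 0.1, 1.3]
opening: 0.215
finger_force: 118.6
```

Request:
move_arm(
  plan=[
    {"x":0,"y":0,"z":0.0005,"yaw":0,"fingers":1},
    {"x":0,"y":0,"z":0.001,"yaw":0,"fingers":1},
    {"x":0,"y":0,"z":0.001,"yaw":0,"fingers":1},
  ],
)

```text
time: 24.2
eef_pos: [0.4973, 0.0104, 0.0276]
tcp_rot: [0.004, 1.0, 0.0, -0.001]
contact_force: [-4.1, 0.5, 5.8]
opening: 0.221
finger_force: 119.5
```

Contact with the bench. Opening and rising straight up.

Request:
move_arm(
  plan=[
    {"x":0,"y":0,"z":-0.0005,"yaw":0,"fingers":0.6},
    {"x":0,"y":0,"z":-0.0005,"yaw":0,"fingers":0.4},
    {"x":0,"y":0,"z":-0.0005,"yaw":0,"fingers":0.2},
    {"x":0,"y":0,"z":-0.0005,"yaw":0,"fingers":0},
    {"x":0,"y":0,"z":-0.0005,"yaw":0,"fingers":0},
  ],
  force=20,
)

```text
time: 24.7
eef_pos: [0.4975, 0.0103, 0.0273]
tcp_rot: [0.004, 1.0, -0.0, 0.0]
contact_force: [-0.4, 0.1, -0.6]
opening: 0.998
finger_force: 0.0
```

Request:
move_arm(
  plan=[
    {"x":0,"y":0,"z":0,"yaw":0,"fingers":0},
    {"x":0,"y":0,"z":-0.02,"yaw":0,"fingers":0},
    {"x":0,"y":0,"z":-0.05,"yaw":0,"fingers":0},
    {"x":0,"y":0,"z":-0.09,"yaw":0,"fingers":0},
    {"x":0,"y":0,"z":-0.13,"yaw":0,"fingers":0},
  ],
)

```text
time: 25.2
eef_pos: [0.4968, 0.0104, 0.1581]
tcp_rot: [0.004, 1.0, 0.0, -0.001]
contact_force: [-0.1, -0.1, -0.4]
opening: 1.001
finger_force: 0.0
```

Request:
move_arm(
  plan=[
    {"x":0,"y":0,"z":-0.04,"yaw":0,"fingers":0},
    {"x":0,"y":0,"z":-0.08,"yaw":0,"fingers":0},
    {"x":0,"y":0,"z":-0.1,"yaw":0,"fingers":0},
    {"x":0,"y":0,"z":-0.1,"yaw":0,"fingers":0},
    {"x":0,"y":0,"z":-0.1,"yaw":0,"fingers":0},
  ],
)

```text
time: 25.7
eef_pos: [0.4971, 0.0104, 0.2567]
tcp_rot: [0.004, 1.0, 0.0, -0.0]
contact_force: [-0.5, 0.1, -0.4]
opening: 1.001
finger_force: 0.0
```

```bash
python3 - <<'E'
from seg import *
np.set_printoptions(precision=4,suppress=True)
snap('wrist','w11');snap('scene','c11');snap('side','s11'); s=ctrl.get_state(); print(s['eef_pos'],s['contact_force'],s['time'])
for v in('c','s'):   # what changed in fixed cameras since cover was laid / since start
    for ref,nm in((('c10','s10'),'after laying'),(('scene0','side0'),'start')):
        a=cv2.imread('pics/%s.png'%ref[v=='s']);b=cv2.imread('pics/%s11.png'%v)
        d=(cv2.GaussianBlur(cv2.absdiff(a,b),(3,3),0).max(2)>35).astype(np.uint8)
        n,_,st,ce=cv2.connectedComponentsWithStats(d); print(v,nm,[tuple(int(t) for t in q) for q in st[1:] if q[4]>12])
# lifter pose from wrist: dark sole segment
im=cv2.imread('pics/w11.png'); hsv=cv2.cvtColor(im,cv2.COLOR_BGR2HSV); c=load('w11')
print('pred sole corners',proj(c,np.array([(-.06,-.025,.004),(-.06,.025,.004),(.148,.025,.004),(.148,-.025,.004)])+[.4977,.011,0]).round(1).tolist())
m=((hsv[...,2]<115)&(hsv[...,1]<90)).astype(np.uint8); m[:,:235]=0;m[:,330:]=0
k=max(cv2.findContours(m[:330],0,2)[0],key=cv2.contourArea); print(cv2.boundingRect(k),cv2.boxPoints(cv2.minAreaRect(k)).round(1).tolist())
E
```

```text
[0.4963 0.0105 0.2549] [-0.5049  0.683  -0.3514] 25.85
c after laying [(264, 0, 53, 103, 2683), (244, 8, 22, 3, 62), (235, 15, 30, 22, 399), (189, 62, 110, 193, 7525), (252, 77, 26, 18, 309), (326, 79, 4, 27, 59), (241, 80, 7, 10, 41), (201, 99, 21, 13, 180), (255, 113, 3, 8, 15), (284, 112, 40, 11, 165), (260, 215, 18, 64, 1016)]
c start [(248, 0, 58, 77, 1714), (244, 1, 94, 175, 5169), (344, 0, 151, 75, 3562), (266, 8, 20, 4, 60), (464, 72, 10, 5, 17), (237, 78, 9, 30, 147), (438, 78, 49, 43, 935), (465, 78, 8, 3, 15), (248, 141, 6, 3, 13), (241, 143, 20, 33, 251), (266, 215, 6, 5, 21), (258, 219, 7, 22, 50), (271, 226, 6, 10, 32), (180, 239, 32, 22, 484), (206, 239, 8, 22, 72), (172, 240, 11, 21, 69), (260, 247, 23, 35, 304), (324, 258, 40, 30, 1005)]
s after laying [(22, 33, 152, 194, 8503), (168, 61, 15, 5, 45), (212, 71, 46, 12, 285), (91, 72, 135, 25, 1266), (265, 78, 15, 5, 49), (264, 84, 115, 116, 5944), (252, 86, 7, 9, 27), (262, 86, 22, 12, 147), (247, 98, 8, 4, 20), (263, 98, 6, 4, 16), (108, 108, 126, 125, 2984), (258, 123, 6, 4, 16), (269, 211, 57, 32, 899), (111, 258, 11, 25, 105), (154, 265, 7, 12, 32)]
s start [(71, 34, 56, 63, 2546), (32, 36, 17, 5, 37), (61, 43, 6, 4, 20), (23, 49, 19, 10, 40), (47, 48, 9, 3, 15), (0, 58, 313, 226, 23902), (126, 69, 45, 22, 534), (169, 74, 9, 20, 49), (37, 82, 14, 6, 58), (55, 82, 8, 5, 28), (236, 96, 15, 6, 55), (299, 208, 28, 21, 167), (341, 219, 40, 34, 552), (269, 225, 10, 18, 73), (338, 229, 5, 4, 13), (150, 238, 4, 8, 20), (280, 238, 8, 5, 19)]
pred sole corners [[261.4, 133.3], [299.4, 133.0], [298.0, 275.8], [264.7, 276.0]]
(262, 133, 38, 144) [[262.0, 133.0], [299.0, 133.0], [299.0, 276.0], [262.0, 276.0]]
```

```bash
python3 -c "
from plant import ctrl
print(ctrl.sign_off())"
```

```text
the job is handed in; nothing more can be done
None
```

The job is handed in at about 26 s. By camera measurement, the cover lies flat on the rails, centred to about half a millimetre and snug against both stops. The lifter is flat on clear bench, nothing else moved, and the gripper never touched the cover.

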